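# Weigh the large sample pail

## Robot

A 6-joint arm with a two-finger parallel gripper is mounted at the origin on the work surface. World frame = base frame: x ahead of the robot, y to its left, z up, the work surface at z = 0. Lengths are in m, angles in rad, forces in N, time in s.
With the tool pointing down it reaches from about 0.275 to 0.725 m from the base axis. Payload 5.6 kg.
Tool frame: the origin (TCP) lies between the finger pads; the fingertips stand 11 mm ahead of it and the grasp point (between the pads) lies 8 mm behind it (robot.tip_extent is the distance from the TCP to the fingertips, in m); z points along the fingers, y is the line along which they close (so a half turn about z gives the same grasp; the last joint's range is limited). The gripper opens to 85 mm and grips with 20 to 120 N. Pads are 22 mm wide; open, the fingers measure 114 mm over their backs; the gripper's body (76 mm by 85 mm) begins 54 mm behind the grasp point. The pads swing forward as they close: fully open they stand 13 mm farther back than shut.
Start: joints at [1.539, 0.255, 0.108, 0, -1.424, -0.285], TCP at [0.171, 0.523, 0.242] pointing down, gripper open.
Joint ranges: [-2.95, 2.95], [-1.21, 1.97], [-1.09, 1.5], [-2.87, 1.71], [-2.94, -0.07], [-3.05, 3.05]. Speed limits (rad/s): [2.57, 2.57, 3.14, 3.14, 3.14, 3.14].

## Interface

Orientations are given as a rotation vector (axis times angle).
In Python, from bench import robot gives the robot as it stands. Calls block until the motion is done:
- robot.reach(position, orientation): joint-space move of the TCP to a pose.
- robot.move_l(position, v=0.15, rotation=None): straight line of the TCP; rotation=None keeps the orientation; v is the mean speed in m/s.
- robot.set_joints(angles): joint-space move.
- robot.move_gripper(opening, grip_force=None): finger opening in m; grip_force is the grip in N (None keeps the last); returns when the fingers have stopped.
- robot.pause(seconds).
- robot.ik(position, orientation): joint angles nearest the present ones, or None.
- robot.get_obs(): the state.
- robot.capture(name): name is "scene" or "top"; returns a dict with "pixels" (384x512x3 uint8, red, green, blue), "K" (3x3 intrinsics, pixels), "xyz" and "attitude" of the camera in the world. Camera axes: x right, y down, z forward; pixel columns grow to the right and rows downward; lengths in m; the calibration is good to about 2 mm. A picture is of the moment at which its call begins. There is no depth.
A pose or a line that the arm cannot do raises robot.IKError and nothing moves.
- robot.sign_off(): hands the job in; it is judged then, once.
The state is a dict: "t": time; "qpos": joint angles; "qd": joint speeds; "joint_torque": joint torques, N m; "tcp_pos": TCP position; "orientation": TCP orientation; "ft_force": force on the tool from outside, world axes, zero at the start; "moment": the same for the moment, N m; "opening": finger opening in m; "grasp_force": force on a finger pad.
Only numpy, scipy, OpenCV 4.12 (cv2) and the standard library are available. Lean on these libraries where they do the work, as an engineer would, in place of code of your own. Each camera call takes 0.05 s, during which the arm holds its last target. There are 200 camera calls.

## Task

The balance has just been checked: lift the brass check weight off its pan by the ring and stand it in its white dish. Then lift the larger of the two steel sample pails by its bail handle and set it upright in the middle of the balance pan. Put both down gently, without dropping them, let go, and do not shift the small pail or the other loose things on the bench.

Things in the scene. Friction and masses are not known exactly. Their poses are not given: they have to be found in the camera images.
- check_weight: Brass check weight standing on the balance pan at the start: cylinder 44 mm in diameter and 40 mm high, tapering to a neck at 56 mm, with a fixed upright ring on top; 89 mm high in all, about 0.25 kg. Origin: centre of its underside; z up; the ring lies in its x-z plane, so pinch the ring along its y axis.
- weight_ring (a point): Centre of the check weight's ring, 71 mm above its underside. The ring is of 8 mm round bar, 36 mm across outside and 20 mm inside; its axes are those of the check weight (8 mm thick along y).
- dish: Shallow round white ceramic dish for the check weight, fixed to the bench: 112 mm across the rim, 12 mm high, inner floor 4 mm above the bench and at least 88 mm across. Origin: centre of its underside.
- large_pail: The larger steel pail, empty and open, about 0.42 kg: 92 mm in diameter at the rim, 83 mm at the foot, 85 mm high, walls 3 mm. A stiff bail (it does not swing) rises from the rim at +y and -y to a black grip bar whose centre is 140 mm above the foot. Origin: centre of its underside; z up; grip bar along its y axis, so pinch along its x axis.
- large_pail_handle (a point): Middle of the large pail's black grip bar: a round bar 16 mm in diameter and 56 mm long along the pail's y axis, with free space of 47 mm below it down to the rim.
- small_pail: The smaller steel pail, which stays where it is: 64 mm in diameter, 55 mm high, grip bar 98 mm above its foot. Origin: centre of its underside.
- balance: White bench balance, fixed to the bench: housing 200 x 170 mm, top 56 mm above the bench, display along its -x edge. Origin: on the bench below the centre of the pan; the housing reaches from 120 mm on its -x side to 80 mm on its +x side.
- pan_top (a point): Centre of the top face of the balance's round steel pan, 130 mm in diameter; 78 mm above the bench when empty. The point sinks with the pan.
- pan (a joint): How far the sprung pan has sunk (m): 0 when empty, about 1 mm per newton of load, stop at 0.010.
- flask: Conical glass flask with a black stopper, 80 mm in diameter, 129 mm high; stays where it is. Origin: centre of its underside.
- beaker: Open glass beaker, 70 mm in diameter, 80 mm high; stays where it is. Origin: centre of its underside.
- culture_bottle: Green glass bottle with a blue cap, 86 mm in diameter, 170 mm high; stays where it is. Origin: centre of its underside.
- well_plates: Stack of three flat rectangular multiwell plates, 86 x 128 mm, 45 mm high; stays where it is. Origin: centre of its underside.
- marker: White marker pen with a black cap, 130 mm long, 17 mm thick, lying on the bench; stays where it is. Origin: under its middle, x along it.
Mind the look-alikes: they are no part of the job. Of the things shaped like the check_weight, the brass one is meant.

How it is judged:
By the outcome, as a careful person would: the job done as asked, in the order asked, and still so for the second after the job is handed in, with the robot touching nothing.
It also fails if it takes over 58 s, if anything falls off the work surface, if the arm or the gripper's body presses on something with over 40 N, if the wrist force passes 120 N, or if a joint passes its speed limit or range.

## Working session

There is one attempt and no reset: what is moved stays moved. The work goes in short steps, each a Python script; the robot and the scene stay as the last script left them, time stands still between calls to the robot, and variables do not carry over. Pictures are saved under pics/ and viewed, at most 10 in all, crops included, and the job is handed in when it is done.

```bash
mkdir -p pics; cat > h.py <<'E'
import numpy as np, cv2
from bench import robot
from scipy.spatial.transform import Rotation as R
def cam(n,save=None):
    c=robot.capture(n)
    if save: cv2.imwrite('pics/'+save,c['pixels'][...,::-1])
    return c
def att(c):
    a=np.array(c['attitude'],float)
    return a if a.shape==(3,3) else R.from_rotvec(a).as_matrix()
def ray(c,u,v,z):
    d=att(c)@np.linalg.inv(c['K'])@np.array([u,v,1.]); o=np.array(c['xyz'])
    return o+d*(z-o[2])/d[2]
def proj(c,p):
    q=np.array(c['K'])@att(c).T@(np.array(p)-np.array(c['xyz'])); return q[:2]/q[2]
def down(yaw): # tool z down, tool y axis at yaw angle in world xy
    y=np.array([np.cos(yaw),np.sin(yaw),0]); z=np.array([0,0,-1.]); x=np.cross(y,z)
    return R.from_matrix(np.c_[x,y,z]).as_rotvec()
E
python3 - <<'E'
from h import *
for n in('top','scene'):
    c=cam(n,n+'0.png'); print(n,c['K'],c['xyz'],c['attitude'])
o=robot.get_obs();print(o['t'],o['orientation'],o['opening'])
E
```

```text
top [[370.33813631   0.         261.18777078]
 [  0.         370.33813631 190.11681748]
 [  0.           0.           1.        ]] [0.44996113 0.01284073 1.10708473] [-2.17075456  2.19276904 -0.11698732]
scene [[346.48730536   0.         258.1047416 ]
 [  0.         346.48730536 192.7040104 ]
 [  0.           0.           1.        ]] [1.06328765 0.28457019 0.53965191] [-1.31316158 -2.10741423  1.04493554]
0.1 [ 3.10049255e+00 -4.95367934e-01 -2.91514580e-04] 0.08567471876061344
```

View pics/top0.png

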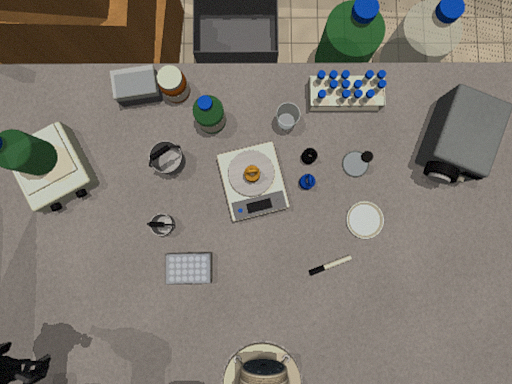

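View pics/scene0.png

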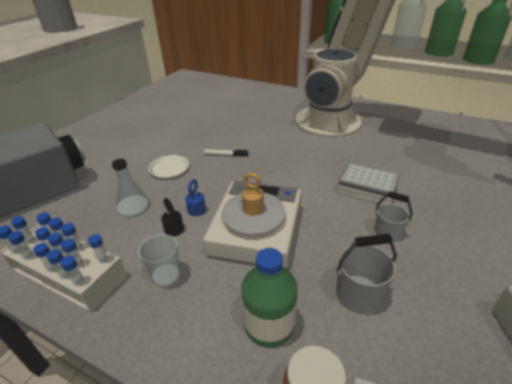

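The top view shows the weight on the pan at about (252,173), the dish at (365,220), the large pail at (166,158) with its bar at about (163,153), and the small pail at (161,225). Image up is +x. I'll enlarge the weight and pail.

```bash
python3 - <<'E'
import cv2,numpy as np
t=cv2.imread('pics/top0.png');s=cv2.imread('pics/scene0.png')
f=lambda i,u,v,w,h,k:cv2.resize(i[v:v+h,u:u+w],None,fx=k,fy=k,interpolation=cv2.INTER_CUBIC)
A=f(t,140,135,50,50,6);B=f(t,225,145,50,50,6);C=f(s,230,165,50,50,6);D=f(s,325,225,80,80,3.75)
cv2.imwrite('pics/z.png',np.vstack([np.hstack([A,B]),np.hstack([C,D])]))
E
```

```text
(no output)
```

View pics/z.png

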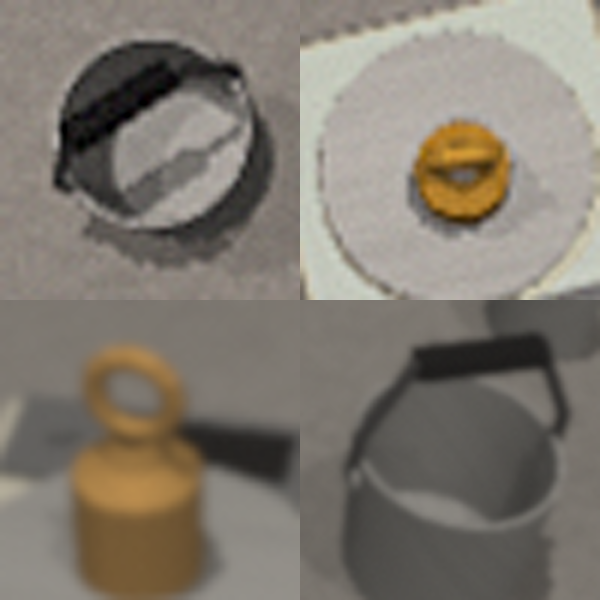

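The enlarged picture gives, in top-view pixels:
- **Pail:** bar centre near (160.4,152.5), direction (115,-70), rim centre near (165.8,157.5).
- **Weight:** body centre near (252.2,173.7), ring bar from (246.3,172.5) to (258.3,170.3).
- **Scene view:** ring centre near (252.5,180.3).

```bash
cat > m.py <<'E'
from h import *
def tri(c1,p1,c2,p2):
    A=[];b=[]
    for c,p in((c1,p1),(c2,p2)):
        o=np.array(c['xyz']);d=att(c)@np.linalg.inv(c['K'])@np.array([*p,1.]);d/=np.linalg.norm(d)
        P=np.eye(3)-np.outer(d,d);A.append(P);b.append(P@o)
    return np.linalg.lstsq(np.vstack(A),np.hstack(b),rcond=None)[0]
def blobs(m,mn=30):
    return [cc for cc in cv2.findContours(m.astype(np.uint8),0,1)[0] if cv2.contourArea(cc)>mn]
E
python3 - <<'E'
from m import *
np.set_printoptions(precision=4,suppress=True)
t=cam('top');s=cam('scene')
hs=cv2.cvtColor(t['pixels'],cv2.COLOR_RGB2HSV)
hss=cv2.cvtColor(s['pixels'],cv2.COLOR_RGB2HSV)
o=lambda h:(h[...,0]>8)&(h[...,0]<28)&(h[...,1]>120)&(h[...,2]>60)
for n,h in(('t',hs),('s',hss)):
    m=o(h); m[:130]=0
    for b in blobs(m): print(n,cv2.boundingRect(b),cv2.minEnclosingCircle(b),cv2.contourArea(b))
print('weight body z.115',ray(t,252.2,173.7,.115))
a,b=ray(t,246.3,172.5,.1605),ray(t,258.3,170.3,.1605);print('ringbar',a,b,(a+b)/2,np.degrees(np.arctan2(*(b-a)[1::-1])))
print('tri ring',tri(t,(252.3,172.3),s,(252.5,180.3)))
print('pan',ray(t,251.2,173,.0755))
# pan colour-independent: white dish
m=(hs[...,2]>170)&(hs[...,1]<40); mm=np.zeros_like(m);mm[190:250,335:395]=1
for b in blobs(m&mm): 
    e=cv2.fitEllipse(cv2.convexHull(b));print('dish',e,ray(t,*e[0],.012))
a,b=ray(t,140+65/6,135+140/6,.14),ray(t,140+180/6,135+70/6,.14)
print('bar',a,b,(a+b)/2,np.degrees(np.arctan2(*(b-a)[1::-1])),np.linalg.norm(b-a))
print('rim',ray(t,165.8,157.5,.085))
print('tri bar',tri(t,(160.4,152.5),s,(325+183/3.75-0,225+56/3.75)))
print('bottle cap',ray(t,205,103,.17),'flask',ray(t,367,157,.129),'small bar',ray(t,159,223,.098))
print('plates',ray(t,188,268,.045))
E
```

```text
t (244, 165, 16, 17) ((251.5, 173.1875), 8.202853202819824) 183.0
s (243, 173, 20, 41) ((253.0, 193.1999969482422), 20.421659469604492) 589.5
weight body z.115 [0.5858 0.0208 0.115 ]
ringbar [0.5829 0.0356 0.1605] [0.5883 0.0046 0.1605] [0.5856 0.0201 0.1605] -80.01240844784546
tri ring [0.585  0.0211 0.1445]
pan [0.5933 0.0239 0.0755]
dish ((364.9415588378906, 219.55569458007812), (36.31544494628906, 37.523590087890625), 147.79542541503906) [ 0.4601 -0.3109  0.012 ]
bar [0.6255 0.2869 0.14  ] [0.6563 0.237  0.14  ] [0.6409 0.262  0.14  ] -58.31937114024986 0.05862735583916011
rim [0.6375 0.261  0.085 ]
tri bar [0.6406 0.2647 0.1392]
bottle cap [0.7641 0.141  0.17  ] flask [ 0.6265 -0.288   0.129 ] small bar [0.456  0.2739 0.098 ]
plates [0.3291 0.2044 0.045 ]
```

```bash
cat >> h.py <<'E'
def best(p,yaw):
    c=[(abs(q[5]),down(y)) for y in(yaw,yaw+np.pi) for q in [robot.ik(p,down(y))] if q is not None]
    return min(c,key=lambda x:x[0])[1]
def st(l=''):
    o=robot.get_obs();print(l,round(o['t'],2),np.round(o['tcp_pos'],4),'F',np.round(o['ft_force'],2),'op',round(o['opening'],4),'g',np.round(o['grasp_force'],1),'q6',round(o['qpos'][5],2))
E
python3 - <<'E'
from h import *
P=[0.5855,0.0207]
robot.move_gripper(.05,30)
robot.reach([*P,.26],best([*P,.26],np.radians(10)));st('above')
robot.move_l([*P,.185],v=.15)
robot.move_l([*P,.1485],v=.06);st('at')
cam('scene','g1.png')
E
python3 -c "
import cv2;i=cv2.imread('pics/g1.png')[110:260,180:330];cv2.imwrite('pics/g1z.png',cv2.resize(i,None,fx=4,fy=4,interpolation=2))"
```

```text
above 2.96 [0.5854 0.0215 0.26  ] F [-0.91 -0.08 -0.02] op 0.0499 g 0.0 q6 -0.13
at 4.37 [0.5857 0.0207 0.1487] F [0.35 0.68 0.98] op 0.0502 g 0.0 q6 -0.13
```

View pics/g1z.png

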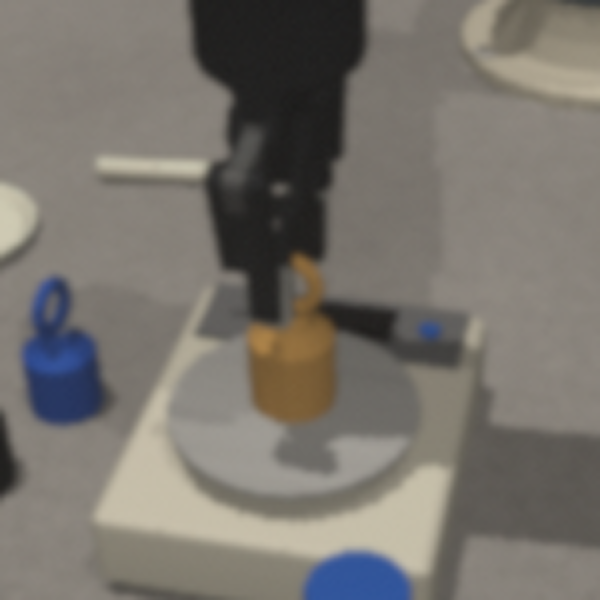

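The near finger stands just in front of the ring (zoom (265,290)) and the ring shows right of it, so the fingers are astride it. I'll close and lift.

```bash
python3 - <<'E'
from h import *
robot.move_gripper(0.0,50);st('closed')
p=robot.get_obs()['tcp_pos']
robot.move_l([p[0],p[1],p[2]+.02],v=.04);st('lift')
robot.move_l([p[0],p[1],.28],v=.12);st('up')
s=cam('scene','g2.png');t=cam('top','t2.png')
E
python3 -c "
import cv2,numpy as np
r='pics/'
i=cv2.imread(r+'g2.png')[30:230,170:370];j=cv2.imread(r+'t2.png')[130:230,205:305]
cv2.imwrite(r+'g2z.png',np.hstack([cv2.resize(x,(400,400),interpolation=2) for x in(i,j)]))"
```

```text
closed 4.88 [0.5859 0.0209 0.1488] F [1.47 0.82 0.71] op 0.0066 g 48.8 q6 -0.13
lift 5.53 [0.5857 0.0209 0.1686] F [ 0.48 -0.1  -2.41] op 0.0063 g 48.7 q6 -0.13
up 6.61 [0.5855 0.0209 0.2789] F [-0.83 -0.04 -3.07] op 0.0065 g 48.7 q6 -0.13
```

View pics/g2z.png

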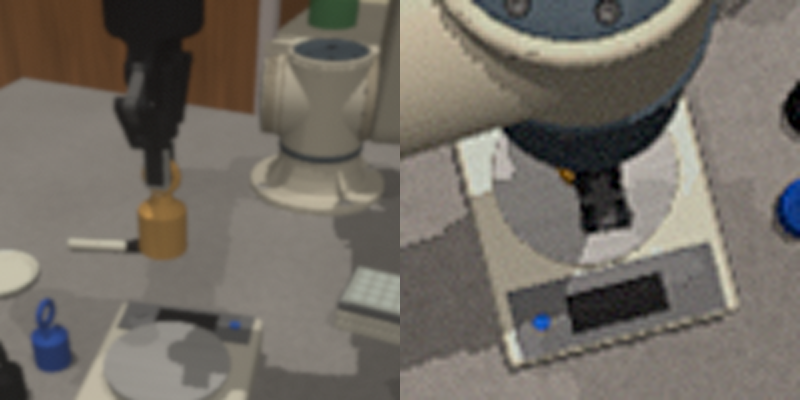

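The weight is held upright by its ring and is clear of the pan. Next stop is the dish.

```bash
cat >> h.py <<'E'
def lower(z0,z1,dF,step=.001,v=.02):
    """lower in small steps until the tool is unloaded by dF newtons"""
    p=robot.get_obs()['tcp_pos'];robot.pause(.2)
    f0=np.mean([robot.get_obs()['ft_force'][2] for _ in range(3)])
    x,y=LX;z=z0
    while z>z1:
        z-=step;robot.move_l([x,y,z],v=v)
        f=robot.get_obs()['ft_force'][2]
        if f-f0>dF: break
    print('stop z',round(z,4),'f0',round(f0,2),'f',round(f,2))
    return z
E
python3 - <<'E'
import h
from h import *
D=[0.460,-0.311]
robot.reach([*D,.26],best([*D,.26],np.radians(-26)));st('over')
robot.move_l([*D,.12],v=.15)
robot.move_l([*D,.083],v=.05);st('near')
h.LX=D; z=h.lower(.083,.073,1.8);robot.pause(.2);st('down')
robot.move_gripper(.035);st('open')
robot.move_l([*D,.15],v=.06)
robot.move_l([*D,.26],v=.2);st()
E
```

```text
over 8.04 [ 0.4606 -0.3103  0.26  ] F [ 0.37 -0.05 -2.24] op 0.0065 g 48.8 q6 -0.14
near 10.02 [ 0.4602 -0.3111  0.0833] F [ 0.83 -0.49 -2.2 ] op 0.0066 g 48.8 q6 -0.14
stop z 0.076 f0 -2.0 f 4.95
down 12.17 [ 0.4608 -0.3115  0.077 ] F [ 0.31 -0.24  5.38] op 0.0067 g 49.4 q6 -0.14
open 12.55 [ 0.4597 -0.3109  0.0756] F [-0.33  0.07  0.2 ] op 0.0351 g 0.0 q6 -0.14
 14.63 [ 0.4597 -0.3106  0.2589] F [-0.08  0.21  0.09] op 0.0353 g 0.0 q6 -0.14
```

```bash
python3 - <<'E'
from m import *
H=[0.6405,0.2625]
robot.move_gripper(.06)
robot.reach([*H,.27],best([*H,.27],np.radians(31.7)));st('above')
t=cam('top','t3.png');s=cam('scene','s3.png')
cv2.imwrite('pics/z3.png',cv2.resize(t['pixels'][130:260,200:400,::-1],None,fx=4,fy=4,interpolation=2))
h=cv2.cvtColor(t['pixels'],cv2.COLOR_RGB2HSV)
o=(h[...,0]>8)&(h[...,0]<28)&(h[...,1]>120)&(h[...,2]>60);o[:130]=0
for b in blobs(o): print('brass',cv2.boundingRect(b))
E
```

```text
above 17.16 [0.6409 0.2613 0.2704] F [ 0.31 -1.17  0.58] op 0.0597 g 0.0 q6 -0.06
brass (358, 212, 20, 15)
```

View pics/z3.png

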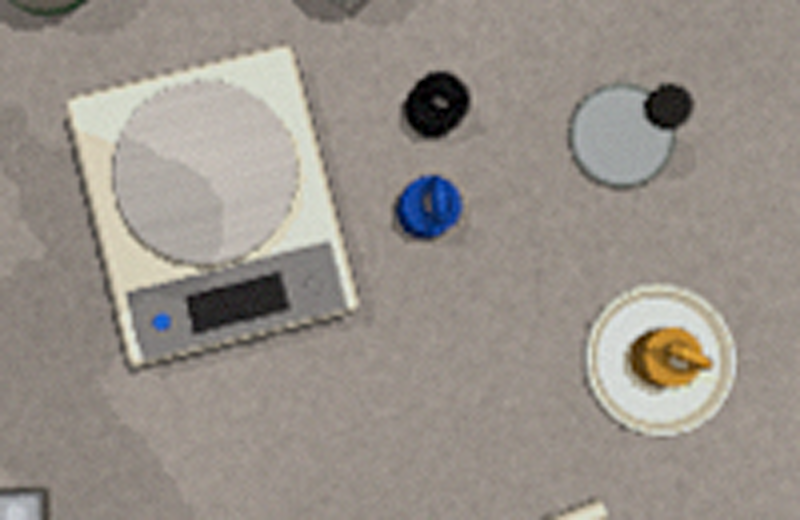

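View pics/s3.png

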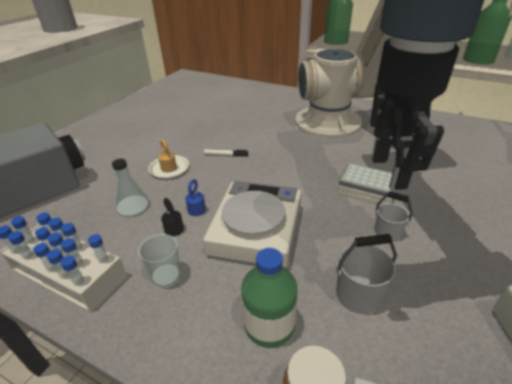

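The weight stands in the dish (zoom (668,358)). The pan is clear, with its circle centred at zoom (206,172.5), which is top-view pixel (251.5,173.1). The gripper is above the large pail.

```bash
python3 - <<'E'
from m import *
t=cam('top');s=cam('scene')
print('pan',ray(t,251.3,172.9,.078),ray(s,254,213.5,.078))
H=[0.6405,0.2625]
robot.move_l([*H,.19],v=.15)
robot.move_l([*H,.132],v=.06);st('at')
robot.move_gripper(0,80);st('closed')
robot.move_l([*H,.142],v=.03);st('lift10')
robot.move_l([*H,.25],v=.12);robot.pause(.2);st('up')
s=cam('scene','s4.png');t=cam('top','t4.png')
cv2.imwrite('pics/z4.png',np.hstack([cv2.resize(x,(400,400),interpolation=2) for x in(s['pixels'][90:290,300:500,::-1],t['pixels'][100:240,110:250,::-1])]))
E
```

```text
pan [0.59319042 0.02356135 0.078     ] [0.60380752 0.03311229 0.078     ]
at 19.16 [0.6408 0.2626 0.1326] F [-0.2   0.14  0.63] op 0.06 g 0.0 q6 -0.06
closed 19.65 [0.641  0.2625 0.1325] F [ 1.25 -0.2   0.79] op 0.0136 g 77.5 q6 -0.06
lift10 20.13 [0.6403 0.2625 0.1417] F [-0.44 -0.62 -3.52] op 0.0139 g 77.5 q6 -0.06
up 21.38 [0.6403 0.2624 0.2492] F [-0.67  0.99 -2.94] op 0.0137 g 77.5 q6 -0.06
```

View pics/z4.png

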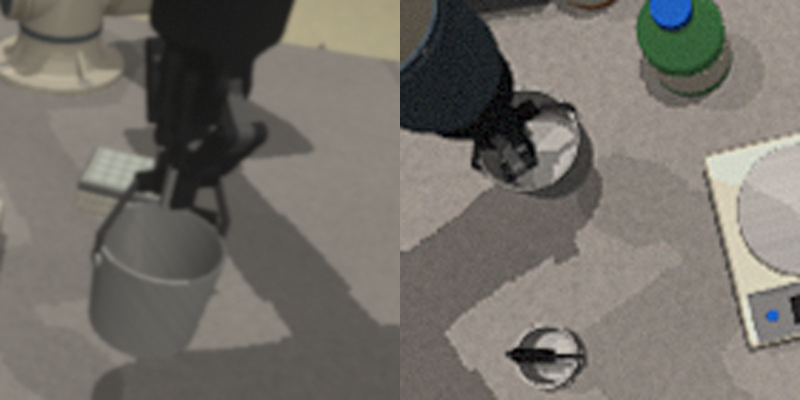

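The pail is held clear of the bench. Its rim and axis (zoom (160,245) to (148,340)) look slightly leaning, so I'll overlay an upright pail and the pan circle on the scene view.

```bash
python3 - <<'E'
from h import *
s=cam('scene');t=cam('top')
p=np.array(robot.get_obs()['tcp_pos']);b=p+[0,0,.008-.14]
a=np.linspace(0,2*np.pi,72)
circ=lambda c,r,dz:[c+np.array([r*np.cos(x),r*np.sin(x),dz]) for x in a]
pan=np.array([.593,.0235,0])
out=[]
for c,box in((s,(200,130,220,150)),(t,(110,115,200,136))):
    k=3.6 if c is s else 4
    k=min(k,800/box[2]); im=cv2.resize(c['pixels'][box[1]:box[1]+box[3],box[0]:box[0]+box[2],::-1],None,fx=k/2,fy=k/2,interpolation=2)
    k/=2
    for pts,col in((circ(b,.046,.085),(0,0,255)),(circ(b,.0415,0),(0,255,255)),(circ(pan,.065,.078),(255,0,0))):
        q=np.array([(proj(c,x)-box[:2]+.5)*k-.5 for x in pts])
        cv2.polylines(im,[np.round(q*16).astype(np.int32)],True,col,1,cv2.LINE_AA,4)
    out.append(im)
h=max(i.shape[0] for i in out)
out=[cv2.copyMakeBorder(i,0,h-i.shape[0],0,0,0) for i in out]
im=np.hstack(out);print(im.shape);cv2.imwrite('pics/o.png',im)
E
```

```text
(272, 796, 3)
```

View pics/o.png

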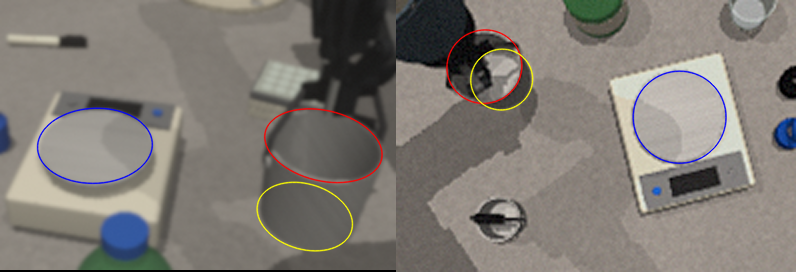

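The overlays agree: the pan circle fits in both views and the pail hangs upright, so I'll carry it over.

```bash
python3 - <<'E'
import h
from h import *
C=[.593,.0235]
robot.move_l([.6405,.2625,.27],v=.1)
robot.move_l([*C,.27],v=.12);robot.pause(.3);st('over')
robot.move_l([*C,.216],v=.06)
h.LX=C; z=h.lower(.216,.2035,3.7,step=.001);robot.pause(.3);st('down')
E
```

```text
over 24.42 [0.593  0.0236 0.27  ] F [-0.21 -0.51 -3.65] op 0.0138 g 77.5 q6 0.25
stop z 0.206 f0 -4.48 f 0.59
down 28.47 [0.5932 0.0236 0.2062] F [ 1.89  0.39 -0.07] op 0.0137 g 77.9 q6 0.25
```

```bash
python3 - <<'E'
from h import *
robot.move_gripper(.04);st('open')
robot.move_l([.593,.0235,.26],v=.06)
robot.move_l([.593,.0235,.33],v=.15)
p=[.35,.2,.33]
robot.reach(p,best(p,np.radians(31.7)));robot.pause(.5);st('away')
t=cam('top');s=cam('scene')
x=[cv2.resize(t['pixels'][60:290,100:400,::-1],(400,307),interpolation=2),cv2.resize(s['pixels'][100:330,110:410,::-1],(400,307),interpolation=2)]
pan=np.array([.593,.0235,0]);a=np.linspace(0,6.28,60)
for z,r,col in((.159,.046,(0,0,255)),(.074,.065,(255,0,0))):
    q=np.array([(proj(t,pan+[r*np.cos(b),r*np.sin(b),z])-[100,60])*4/3 for b in a])
    cv2.polylines(x[0],[np.int32(q*16)],True,col,1,cv2.LINE_AA,4)
cv2.imwrite('pics/f.png',np.hstack(x))
E
```

```text
open 28.84 [0.5928 0.0234 0.2059] F [-0.38 -0.55  0.03] op 0.0402 g 0.0 q6 0.25
away 32.16 [0.3501 0.1999 0.33  ] F [-0.39 -0.23 -0.23] op 0.0398 g 0.0 q6 -0.36
```

View pics/f.png

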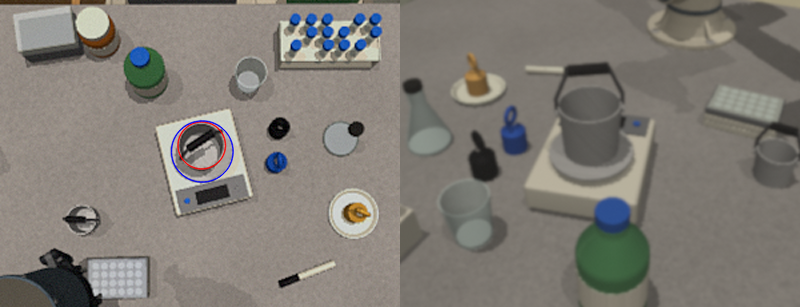

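The pail stands upright on the pan, within about 3 mm of centre (rim at about (201,147)). The weight stands in its dish at (355,213), and everything else is in place.

```bash
python3 -c "
from h import *
print(robot.sign_off())"
```

```text
the job is handed in; nothing more can be done
None
```

The brass check weight is standing in its white dish and the large pail is upright in the middle of the balance pan; I handed the job in after about 32 s, with nothing else on the bench shifted.

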